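# Set the egg cup in the breakfast board and bring the boiled egg over it with the tongs

### The job

Get the boiled egg ready to serve: stand the empty egg cup upright in the round recess of the breakfast board, foot fully down in it, and let it go. Then take the tongs off their rest, close their cupped tips round the hot egg in the front row of the egg rack (the row nearer the robot), lift it out without touching it with the gripper, and carry it over the egg cup. Finish while still holding the egg upright in the tongs, centred over the cup and a few centimetres clear of its rim, and leave everything else on the worktop where it is.

Things in the scene. Friction and masses are not known exactly. Their poses are not given: they have to be found in the camera images.
- egg_cup: White china egg cup on a short stem, loose, 60 mm tall, about 90 g. Foot 42 mm in diameter; the straight-sided upper part, from 42 to 60 mm above the foot, is 53 mm in diameter and can be gripped there from above. Starts standing on the worktop. Origin: centre of the underside of its foot; z up along its axis.
- cup_rim (a point): Centre of the egg cup's open mouth, 60 mm above the underside of its foot.
- board: Wooden breakfast board, fixed, 140 mm (its x) by 200 mm (its y), 16 mm thick, rounded edges, with a round recess near one corner and a teaspoon lying across its other end. Origin: centre of its underside.
- recess (a point): Centre of the floor of the round recess in the board: 45 mm in diameter, 6 mm deep, floor 10 mm above the worktop. The egg cup's foot fits in with 1.5 mm of play all round.
- tongs: Sprung steel tongs, 235 mm long, 95 g, lying level and open on their rest. Two flat strips standing on edge, 18 mm high, 2.4 mm thick, joined at the rear bow. Origin: on the hinge in the bow, at mid-height of the strips (35 mm above the worktop at the start); x along the middle to the tips, z up. The cupped tips (24 mm high, same mid-height) are centred 200 mm from the origin.
- tongs_grip (a point): Best grip: midway between the strips, 95 mm from the hinge, 105 mm behind the tips' centre. Grip from above, fingers outside the strips, closing along the tongs' y. There they measure 50 mm outside when open, about 30 mm with the egg in the tips. Squeezed to 45 mm they can be carried, with about 68 mm free between the tips. Both strips swing alike, so tips stay on the grip's midline.
- tongs_arm (a joint): Closing angle of the tongs, rad: 0 when open, about 0.20 with the egg in the tips, at most 0.36. A spring opens them: 3 N at the best grip starts to close them, about 10 N closes them to the egg; more holds it. Each mm closed at the grip closes the tips by 2.1 mm.
- tongs_rest: White rest for the tongs, fixed: a base 150 mm long (its x), 84 mm wide and 8 mm thick, with a saddle at each end (60 mm from the middle) whose bar, 26 mm high with ends turned up to 34 mm, carries the tongs. The best grip lies between the saddles. Origin: centre of its underside; x as the tongs' x.
- egg_rack: Wooden egg rack, fixed, 110 mm (its x) by 170 mm (its y), top 35 mm above the worktop, six 30 mm holes in two rows of three, 55 mm apart. x points away from the robot, so the front row is at x = -27.5 mm. Origin: centre of its underside.
- egg: The boiled egg to take, loose, in the middle hole of the rack's front row. 44 mm in diameter at its widest, 57 mm tall, 60 g, narrow end down. Origin: its lowest point; z up along its axis.
- egg_center (a point): Centre of the egg to take at its widest part, 31 mm above its lowest point; about 57 mm above the worktop while it stands in the rack.
- spare_egg: A second egg of the same shape and size in the left hole of the rack's back row; it stays there. Origin: its lowest point.
- teaspoon: Steel teaspoon, 135 mm long, lying along the board's x at the end away from the recess. Bystander.
- salt_shaker: Glass salt shaker, 44 mm in diameter, 90 mm tall. Bystander. Origin: centre of its underside.
- kitchen_timer: Round wind-up kitchen timer, 63 mm in diameter, 41 mm tall. Bystander. Origin: centre of its underside.
- lemon: A lemon, 78 mm long, at the back of the worktop. Bystander. Origin: its underside.

How it is judged (in metres and radians):
On the way, in this order (a step that is already met when the one before it is completed fails the run):
1. the egg cup stands upright in the board's recess, foot down on its floor, and is let go, with the tongs still on their rest and the egg in the rack (z of egg_cup in the frame of recess below 0.002 m and horizontal distance between egg_cup and recess below 0.004 m and angle between egg_cup's own z axis and vertical below 0.06 rad and contact force between the fingers and egg_cup below 0.05 N and distance of tongs_grip from where it was at the start of the episode below 0.05 m and distance of egg_center from where it was at the start of the episode below 0.02 m), for 0.2 s.
2. the gripper has lifted the tongs off their rest (height (world z) of tongs_grip above 0.05 m and contact force between the fingers and tongs above 1 N and contact force between tongs and tongs_rest below 0.05 N), for 0.1 s.
3. the tongs hold the egg, lifted clear of the rack (contact force between tongs and egg above 0.3 N and contact force between the fingers and tongs above 1 N and contact force between egg and egg_rack below 0.05 N and z of egg_center in the frame of egg_rack above 0.085 m), for 0.2 s.
At the end, for the whole second after the job is handed in: Cup upright (0.06 rad) in the recess, foot within 2 mm of its floor and 4 mm of its centre. Egg at rest, carried by the tongs alone, held in the gripper; tilt under 0.5 rad, egg centre within 20 mm of the cup axis and 41 to 160 mm above its rim. Others moved under 30 mm (z of egg_cup in the frame of recess below 0.002 m and horizontal distance between egg_cup and recess below 0.004 m and angle between egg_cup's own z axis and vertical below 0.06 rad and contact force between tongs and egg above 0.3 N and contact force between the fingers and tongs above 1 N and contact force between each of egg, tongs and egg_rack below 0.05 N and horizontal distance between egg_center and cup_rim below 0.02 m and z of egg_center in the frame of cup_rim between 0.041 and 0.16 m and angle between egg's own z axis and vertical below 0.5 rad and linear speed of egg below 0.05 m/s and contact force between each of egg, the fingers, tongs and egg_cup below 0.05 N and not (contact force between any of the fingers, the arm and egg above 0.3 N) and contact force between tongs and board below 0.05 N and contact force between tongs and tongs_rest below 0.05 N and distance of each of salt_shaker, kitchen_timer, teaspoon, spare_egg, lemon from where it was at the start of the episode below 0.03 m); the arm keeps its last pose, push and grip.
It fails at once if the gripper or arm touches the egg (contact force between any of the fingers, the arm and egg above 0.3 N).
It fails at once if the egg is dropped on the worktop (height (world z) of egg_center below 0.04 m).
It fails at once if a bystander (other egg, teaspoon, salt shaker, timer, lemon) is moved by more than 30 mm (distance of any of salt_shaker, kitchen_timer, teaspoon, spare_egg, lemon from where it was at the start of the episode above 0.03 m).
It also fails if it takes over 61 s, if anything falls off the work surface, if the arm or the gripper's body presses on something with over 40 N, if the wrist force passes 120 N, or if a joint passes its speed limit or range.

### The arm

A 6-joint arm with a two-finger parallel gripper is mounted at the origin on a cart in front of the work surface, level with it; the furniture and walls round the work are solid. World frame = base frame: x ahead of the robot, y to its left, z up, the work surface at z = 0. Lengths are in mm, angles in rad, forces in N, time in s.
With the tool pointing down it reaches from about 350 to 850 mm from the base axis. Payload 8.1 kg.
Tool frame: the origin (TCP) lies between the finger pads; the fingertips stand 14 mm ahead of it and the grasp point (between the pads) lies 5 mm behind it; z points along the fingers, y is the line along which they close (so a half turn about z gives the same grasp; the last joint's range is limited). The gripper opens to 85 mm and grips with 20 to 120 N. Pads are 22 mm wide; open, the fingers measure 114 mm over their backs; the gripper's body (76 mm by 85 mm) begins 54 mm behind the grasp point. The pads swing forward as they close: fully open they stand 13 mm farther back than shut.
Start: joints at [-1.361, 0.13, 1.488, -0, 1.523, -0.085], TCP at [174.349, -574.115, 245.292] pointing down, gripper open.
Joint ranges: [-2.96, 2.96], [-0.89, 2.26], [0.02, 2.5], [-1.34, 4.48], [0, 2.73], [-2.66, 2.66]. Speed limits (rad/s): [2.39, 2.39, 2.79, 3.14, 3.14, 3.14].

### API

Orientations are given as a rotation vector (axis times angle).
In Python, from bench import robot gives the robot as it stands. Calls block until the motion is done:
- robot.reach(position, orientation): joint-space move of the TCP to a pose.
- robot.line_to(position, frame=None, velocity=150): straight line of the TCP; frame=None keeps the orientation; velocity is the mean speed in mm/s.
- robot.goto_joints(angles): joint-space move.
- robot.set_gripper(opening): opening from 0.0 (shut) to 1.0 (fully open); the grip force is fixed at half the most; returns when the fingers have stopped.
- robot.pause(seconds).
- robot.inverse_kinematics(position, orientation): joint angles nearest the present ones, or None.
- robot.sense(): the state.
- robot.capture(name): name is "scene" or "top"; returns a dict with "img" (480x640x3 uint8, red, green, blue), "range_z" (480x640 float32, mm along the optical axis (not along the pixel's ray), 0 where there is no reading), "fx", "fy", "cx", "cy" (pixels), "rvec" (rotation vector, rad) and "tvec" (3), from world to camera coordinates, as OpenCV has them. Camera axes: x right, y down, z forward; pixel columns grow to the right and rows downward; lengths in mm; the calibration is good to about 2 mm. A picture is of the moment at which its call begins.
A pose or a line that the arm cannot do raises robot.PlanningError and nothing moves.
- robot.job_done(): hands the job in; it is judged then, once.
Trained networks look in a picture, given as the dict that the camera call returned (one of the last four; its "shot" number tells which), for a name from the list of things; names that differ only in an ending like _2 or _b are one class to them, and where a whole thing is asked for, a point or a joint stands for the part that bears it (a point fixed in the world has none). Each returns a list of dicts, best first, with "score" (0 to 1); they miss things now and then, are a little off and sometimes report something else, mostly with a low value. They report only what shows in the picture. A call takes as long as a camera call.
- robot.find_in(picture, target): "point" ([x, y, z] in mm, in the coordinates of the camera as it stood for that picture, good to about 4 mm: the middle of the surface that is visible of it).
- robot.outline_of(picture, target): "mask" (480x640 bool, what is visible of it).
- robot.pinpoint(picture, target): "point" ([x, y, z] in mm, in the coordinates of the camera as it stood for that picture, good to about 4 mm: a listed point, or the origin of a listed thing).
The state is a dict: "time_s": time; "joints": joint angles; "qd": joint speeds; "effort": joint torques, N m; "tool_pos": TCP position; "tcp_rot": TCP orientation; "wrist_force": force on the tool from outside, world axes, zero at the start; "ft_torque": the same for the moment, N m; "opening": opening from 0.0 (shut) to 1.0 (fully open); "gripper_force": force on a finger pad.
Only numpy, scipy, OpenCV 4.12 (cv2) and the standard library are available. Lean on these libraries where they do the work, as an engineer would, in place of code of your own. Each camera call takes 0.05 s, during which the arm holds its last target. There are 200 camera calls.

## Working session

There is one attempt and no reset: what is moved stays moved. The work goes in short steps, each a Python script; the robot and the scene stay as the last script left them, time stands still between calls to the robot, and variables do not carry over. Pictures are saved under pics/ and viewed, at most 10 in all, crops included, and the job is handed in when it is done.

```bash
mkdir -p pics; cat > h.py <<'E'
import numpy as np, cv2
from scipy.spatial.transform import Rotation as R
from bench import robot
def w(pic,p):
    M=cv2.Rodrigues(np.array(pic["rvec"],float))[0]
    return (np.atleast_2d(p)-np.ravel(pic["tvec"]))@M
def cloud(pic,mask):
    v,u=np.nonzero(mask&(pic["range_z"]>0)); z=pic["range_z"][v,u]
    return w(pic,np.c_[(u-pic["cx"])*z/pic["fx"],(v-pic["cy"])*z/pic["fy"],z])
def down(yaw): # closing axis (tool y) at angle yaw from world... tool x at yaw
    return (R.from_euler('z',yaw)*R.from_euler('x',np.pi)).as_rotvec()
E
python3 - <<'E'
from h import *
s=robot.sense(); print(s["tcp_rot"],s["opening"],s["time_s"])
for c in("scene","top"):
    p=robot.capture(c); cv2.imwrite(f"pics/{c}0.png",p["img"][:,:,::-1])
    print(c,"cam at",w(p,[0,0,0]).round())
    for t in("egg_cup","cup_rim","recess","board","tongs","tongs_grip","tongs_rest","egg_rack","egg","egg_center","spare_egg","salt_shaker","kitchen_timer","lemon"):
        print(t,[(w(p,d["point"])[0].round(1).tolist(),round(d["score"],2)) for d in robot.pinpoint(p,t)[:2]])
E
```

```text
[-3.10561361e+00 -4.61093380e-01  2.17113963e-04] 0.9997190546906222 0.0
scene cam at [[ -271. -1061.   788.]]
egg_cup [([793.7, -51.9, -4.2], 0.75), ([427.6, 130.2, -5.1], 0.67)]
cup_rim [([425.1, 132.2, 57.6], 0.72)]
recess [([606.5, -4.4, 12.8], 0.55)]
board [([374.2, -255.2, 39.0], 0.17)]
tongs [([374.6, -254.4, 35.5], 0.72)]
tongs_grip []
tongs_rest [([465.4, -280.1, -0.2], 0.84), ([602.4, 239.0, 0.2], 0.72)]
egg_rack [([605.9, 238.9, 1.4], 0.61), ([793.6, -50.8, -3.6], 0.26)]
egg [([577.0, 231.7, 25.1], 0.77)]
egg_center [([579.4, 229.5, 53.2], 0.61)]
spare_egg [([607.6, -7.0, 9.1], 0.72), ([622.9, 295.0, 22.8], 0.57)]
salt_shaker [([439.1, 334.9, -1.7], 0.83)]
kitchen_timer [([432.9, -113.3, 3.0], 0.78)]
lemon [([795.6, -52.5, -0.7], 0.55)]
top cam at [[ 341.  -18. 1198.]]
egg_cup [([432.8, 127.5, -2.8], 0.84)]
cup_rim [([432.1, 129.1, 62.3], 0.87)]
recess [([607.0, -11.4, 5.1], 0.86)]
board [([630.4, -57.5, 2.6], 0.73), ([579.3, 225.5, 54.6], 0.29)]
tongs [([370.5, -259.5, 35.2], 0.86)]
tongs_grip [([463.6, -282.7, 36.4], 0.76)]
tongs_rest [([608.4, -9.6, 4.9], 0.75), ([441.5, 330.8, 1.8], 0.24)]
egg_rack [([607.7, 237.4, 1.6], 0.94)]
egg [([579.9, 225.0, 22.0], 0.59)]
egg_center [([579.5, 225.8, 57.3], 0.58)]
spare_egg [([624.7, 291.6, 28.8], 0.79)]
salt_shaker [([440.0, 330.4, -1.1], 0.67)]
kitchen_timer [([431.9, -113.7, 5.0], 0.73), ([796.8, -51.9, -0.6], 0.16)]
lemon [([798.6, -53.3, -1.8], 0.91)]
```

View pics/top0.png

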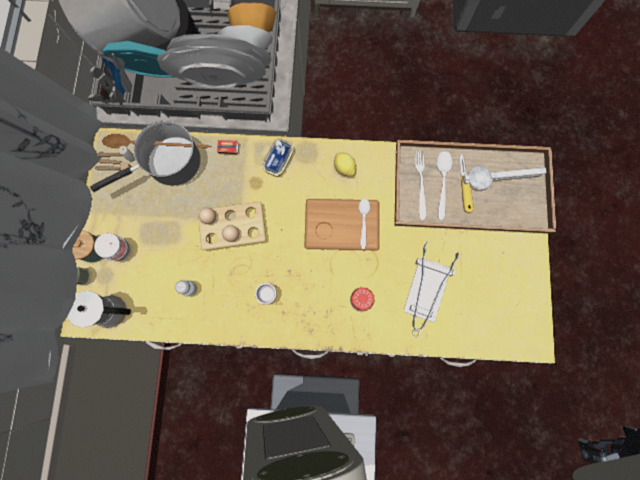

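View pics/scene0.png

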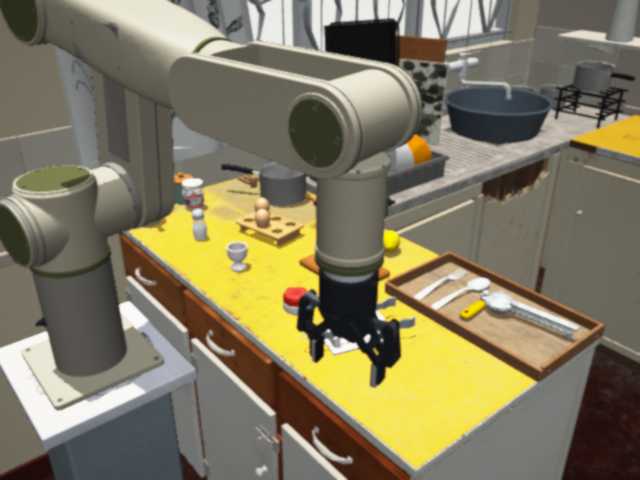

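```bash
cat > fit.py <<'E'
from h import *
def circ(P):
    from scipy.optimize import least_squares
    r=least_squares(lambda q:np.hypot(P[:,0]-q[0],P[:,1]-q[1])-q[2],[*P[:,:2].mean(0),25],loss='soft_l1')
    return r.x.round(1)
E
python3 - <<'E'
from fit import *
for c in("top","scene"):
    p=robot.capture(c); A=cloud(p,np.ones((480,640),bool))
    def near(x,y,r,lo,hi): return A[(np.hypot(A[:,0]-x,A[:,1]-y)<r)&(A[:,2]>lo)&(A[:,2]<hi)]
    print(c,"table z",np.median(near(450,0,60,-20,10)[:,2]))
    q=near(430,130,45,52,75); print("cup rim",circ(q),q[:,2].max(),len(q),q[:,:2].min(0),q[:,:2].max(0))
    q=near(607,-9,20,-5,30); print("recess z",np.median(q[:,2])); 
    q=near(607,-9,32,4,12.2); print("recess floor",q.mean(0),len(q),q[:,:2].min(0),q[:,:2].max(0))
    q=near(630,-57,160,12.5,21); rr=cv2.minAreaRect(q[:,:2].astype(np.float32)); print("board",rr)
    q=near(580,227,40,45,100); print("egg",circ(q[(q[:,2]<66)]),q[:,2].max(),q.mean(0),len(q))
    q=near(607,238,120,30,39); print("rack",cv2.minAreaRect(q[:,:2].astype(np.float32)))
    d=[x for x in robot.outline_of(p,"tongs")[:1]]
    if d:
        q=cloud(p,d[0]["mask"]); q=q[(q[:,2]>36)&(q[:,2]<52)]
        rr=cv2.minAreaRect(q[:,:2].astype(np.float32)); print("tongs",rr,len(q),np.median(q[:,2]))
        a=np.array([np.cos(-.25),np.sin(-.25)])
        np.save(f"t_{c}.npy",q)
E
```

```text
top table z -0.71464970396277
cup rim [430.8 126.9  24.5] 63.479292464686566 101 [405.13771602 100.97318958] [457.22094249 153.6919156 ]
recess z 9.177213648275412
recess floor [609.30711603  -8.90221882   9.05863588] 197 [575.58407252 -36.95465938] [632.7763297   19.70399867]
board ((667.5811767578125, -84.865966796875), (214.09706115722656, 256.0833435058594), 1.6177979707717896)
egg [579.3 228.7  20.8] 84.52956782491636 [576.25121577 225.61905116  71.59135502] 240
rack ((606.0280151367188, 233.53102111816406), (109.92253875732422, 169.4473114013672), 10.887688636779785)
tongs ((467.4869689941406, -288.9678649902344), (89.64642333984375, 222.33004760742188), 75.3628158569336) 246 42.7752659469822
scene table z 0.698123377278206
cup rim [429.2 128.7  24.5] 63.58240668245219 153 [401.59595507 100.23559969] [456.38873772 159.97397149]
recess z nan
  return _methods._mean(a, axis=axis, dtype=dtype,
  ret = ret.dtype.type(ret / rcount)
<stdin>:8: RuntimeWarning: Mean of empty slice.
  ret = um.true_divide(
Traceback (most recent call last):
ValueError: zero-size array to reduction operation minimum which has no identity
```

Top view shows the board with its recess near (324,231), cup (266,294), rack eggs (231,233) and (207,215), and the tongs with hinge (416,332) and tips (425,245)/(457,257). In the scene view the arm hides the board and tongs. Next I'll refine the recess and tongs positions.

```bash
python3 - <<'E'
from fit import *
ps=[robot.capture("top") for _ in range(6)]
p=dict(ps[0]); p["range_z"]=np.median([q["range_z"] for q in ps],0); im=np.mean([q["img"] for q in ps],0)
print("time",robot.sense()["time_s"])
np.savez("avg.npz",img=im,**{k:p[k] for k in("range_z","fx","fy","cx","cy","rvec","tvec")})
def px2w(uv,z):
    uv=np.atleast_2d(uv).astype(float); d=np.c_[(uv[:,0]-p["cx"])/p["fx"],(uv[:,1]-p["cy"])/p["fy"],np.ones(len(uv))]
    o=w(p,[0,0,0])[0]; D=w(p,d)-o; return o+D*((z-o[2])/D[:,2])[:,None]
# rectified view at z=16, 0.5 mm/px, x up, y left
def rect(x1,y1,wd,ht,z,name,mm=.5):
    n=int(wd/mm);m=int(ht/mm); M=cv2.Rodrigues(np.array(p["rvec"],float))[0]
    g=np.stack(np.meshgrid(y1-np.arange(n)*mm,x1-np.arange(m)*mm),-1)
    P=np.stack([g[...,1],g[...,0],np.full(g.shape[:2],z)],-1)@M.T+np.ravel(p["tvec"])
    u=(P[...,0]/P[...,2]*p["fx"]+p["cx"]).astype(np.float32);v=(P[...,1]/P[...,2]*p["fy"]+p["cy"]).astype(np.float32)
    return cv2.remap(im.astype(np.float32),u,v,cv2.INTER_CUBIC).clip(0,255).astype(np.uint8)[:,:,::-1]
a=cv2.resize(rect(650,35,90,90,16,"r",.25),(400,400)); b=cv2.resize(rect(590,-200,150,260,44,"t",.5),None,fx=.77,fy=.77)
a=cv2.convertScaleAbs(a,alpha=1.3)
c=np.zeros((400,410+b.shape[1],3),np.uint8); c[:400,:400]=a[:400]; c[:min(400,b.shape[0]),410:]=b[:400]; cv2.imwrite("pics/rect.png",c); print(c.shape,b.shape)
A=cloud(p,np.ones((480,640),bool))
q=A[(np.hypot(A[:,0]-607,A[:,1]+9)<32)&(A[:,2]<12.0)]; print("floor",q.mean(0),np.median(q[:,2]),len(q)); 
r=A[(np.hypot(A[:,0]-607,A[:,1]+9)<40)]; print("hist",np.histogram(r[:,2],bins=np.arange(-2,20,1)))
for zt in(10,11,12,13):
    q=r[r[:,2]<zt]; q=q[np.hypot(*(q[:,:2]-np.median(q[:,:2],0)).T)<24]; print(zt,q.mean(0),len(q),cv2.minEnclosingCircle(q[:,:2].astype(np.float32)))
E
```

```text
time 1.95
(400, 641, 3) (400, 231, 3)
floor [609.76479742  -9.38268683   9.40074256] 9.365324303972592 214
hist (array([  0,   0,   0,   0,   0,   0,   0,   0,   2,  20,  52,  77,  51,
        12,  12,  34, 123, 173, 105,  33,   1]), array([-2, -1,  0,  1,  2,  3,  4,  5,  6,  7,  8,  9, 10, 11, 12, 13, 14,
       15, 16, 17, 18, 19]))
10 [608.44859734  -9.80108621   8.88527797] 151 ((609.56982421875, -9.620407104492188), 22.095720291137695)
11 [609.45318847  -9.47118489   9.27596757] 202 ((609.56982421875, -9.620407104492188), 22.095720291137695)
12 [609.76479742  -9.38268683   9.40074256] 214 ((609.3967895507812, -9.399417877197266), 22.20746612548828)
13 [610.03302665  -9.52223585   9.45963502] 218 ((609.5396118164062, -9.457108497619629), 22.22449493408203)
```

View pics/rect.png

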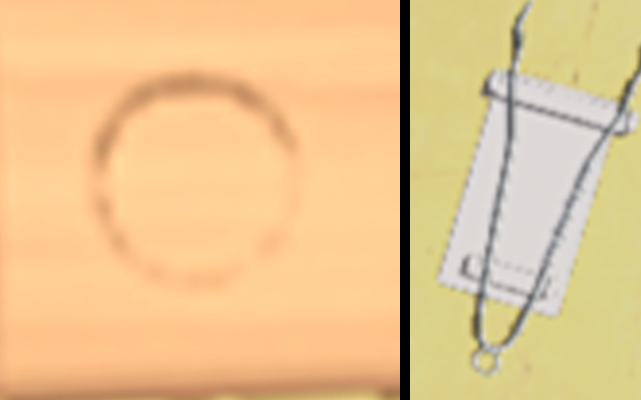

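The rectified crop shows the ring centred at about (197,180) with radius 100 px. That puts the recess at about (609.5, -9.4), which agrees with the depth fit. I'll grip the cup twice, crossing the axes, to centre it and find the camera-to-robot bias.

```bash
python3 - <<'E'
from fit import *
x,y=430,127.5
robot.reach([x,y,130],down(0)); robot.line_to([x,y,45]); robot.set_gripper(0.5); s=robot.sense(); print(s["opening"],s["gripper_force"],s["tool_pos"])
robot.set_gripper(1.0); robot.line_to([x,y,110],velocity=250)
robot.reach([x,y,110],down(np.pi/2)); robot.line_to([x,y,45]); robot.set_gripper(0.5); s=robot.sense(); print(s["opening"],s["gripper_force"],s["tool_pos"],s["time_s"])
robot.set_gripper(1.0); robot.line_to([x,y,120],velocity=250)
robot.reach([450,-60,220],down(np.pi/2))
ps=[robot.capture("top") for _ in range(4)]; p=dict(ps[0]); p["range_z"]=np.median([q["range_z"] for q in ps],0)
cv2.imwrite("pics/t2.png",p["img"][:,:,::-1])
A=cloud(p,np.ones((480,640),bool)); q=A[(np.hypot(A[:,0]-x,A[:,1]-y)<45)&(A[:,2]>50)&(A[:,2]<75)]
print(circ(q),len(q),cv2.minEnclosingCircle(q[:,:2].astype(np.float32)),q[:,2].max())
print([w(p,d["point"])[0] for d in robot.pinpoint(p,"cup_rim")[:1]])
a=np.load("avg.npz"); pa={k:a[k] for k in a.files}; A=cloud(pa,np.ones((480,640),bool)); q=A[(np.hypot(A[:,0]-x,A[:,1]-y)<45)&(A[:,2]>50)&(A[:,2]<75)]
print("before",circ(q),cv2.minEnclosingCircle(q[:,:2].astype(np.float32)))
print(robot.sense()["time_s"])
E
```

```text
0.5955730324182884 61.3162054005079 [431.40834837 127.91428375  46.72306704]
0.590011514707288 60.819919490022585 [431.40660035 127.75226887  46.69745556] 9.025
[431.4 126.8  24.6] 109 ((431.6579895019531, 127.19575500488281), 26.388797760009766) 61.97418337509438
[array([432.39542313, 129.78520663,  63.37824315])]
before [430.8 126.8  24.5] ((431.0517883300781, 127.12655639648438), 26.352567672729492)
11.0333
```

```bash
cat >> h.py <<'E'
def servo(goal,vel=100,n=2):
    """line to goal, then trim the command by the measured steady error"""
    goal=np.array(goal,float); c=goal.copy()
    for i in range(n):
        robot.line_to(c.tolist(),velocity=vel if i==0 else 40); robot.pause(.1); c=c+(goal-np.array(robot.sense()["tool_pos"]))
    return c
E
python3 - <<'E'
from h import *
x,y=430,127.5; gx,gy=609.5,-8.7
robot.reach([x,y,110],down(np.pi/2)); robot.line_to([x,y,45]); robot.set_gripper(0.5); g=robot.sense(); tz=g["tool_pos"][2]; print(g["opening"],g["tool_pos"])
robot.line_to([x,y,110]); robot.reach([gx,gy,110],down(np.pi/2))
c=servo([gx,gy,tz+18],150,3); s=robot.sense(); print(s["tool_pos"],s["wrist_force"],g["opening"],s["opening"]); f0=s["wrist_force"][2]
for dz in(14,12,11,10,9):
    robot.line_to([c[0],c[1],c[2]-18+dz],velocity=40); robot.pause(.1); s=robot.sense(); print(dz,np.round(s["tool_pos"],2),np.round(s["wrist_force"],2))
    if s["wrist_force"][2]-f0>6: break
print(tz,s["time_s"])
E
```

```text
0.5854124055117255 [431.47158714 127.78123794  46.73915264]
[609.41047832  -8.65277188  64.46146455] [-0.2170807  -0.16890955  0.27694841] 0.5854124055117255 0.5830378787727831
14 [609.35  -8.68  60.54] [-0.21 -0.35 -1.  ]
12 [609.47  -8.72  58.71] [-0.65  0.32 -0.32]
11 [609.5   -8.69  57.76] [ 0.02  0.02 -1.04]
10 [609.7   -8.74  56.93] [-0.1   0.71  0.48]
9 [609.88  -8.83  56.75] [-1.14 -1.66  6.76]
46.739152643076785 17.4
```

Contact came at exactly +10 mm, so the foot is on the recess floor. I'll release it, back off and check, and measure the tongs in the same pictures.

```bash
python3 - <<'E'
from fit import *
robot.set_gripper(1.0); robot.line_to([609.5,-8.7,140],velocity=200); robot.reach([430,40,260],down(np.pi/2))
ps=[robot.capture("top") for _ in range(4)]; p=dict(ps[0]); p["range_z"]=np.median([q["range_z"] for q in ps],0)
A=cloud(p,np.ones((480,640),bool)); q=A[(np.hypot(A[:,0]-609,A[:,1]+9)<45)&(A[:,2]>60)&(A[:,2]<85)]
print(circ(q),np.percentile(q[:,2],[50,90,100]),len(q))
for z in [w(p,d["point"])[0] for t in("tongs","tongs_grip","tongs_rest") for d in robot.pinpoint(p,t)[:1]]: print(z)
for z in [w(p,d["point"])[0] for t in("egg_center",) for d in robot.pinpoint(p,t)[:1]]: print(z)
m=robot.outline_of(p,"tongs")[0]["mask"]; q=cloud(p,m); q=q[(q[:,2]>38)&(q[:,2]<50)]
# symmetric-V fit: axis (hinge x,y,yaw), half-width linear in distance
from scipy.optimize import least_squares
def res(v):
    d=q[:,:2]-v[:2]; c,s=np.cos(v[2]),np.sin(v[2]); X=d@[c,s]; Y=d@[-s,c]
    k=(X>25)&(X<185); return np.where(k,np.abs(Y)-(v[3]+v[4]*X),0)
r=least_squares(res,[370,-259,-.26,0,.24],loss='soft_l1'); v=r.x
print("axis",v, "grip",v[:2]+95*np.array([np.cos(v[2]),np.sin(v[2])]),"halfw@95",v[3]+95*v[4],len(q),np.sqrt(np.mean(r.fun**2)))
d=q[:,:2]-v[:2]; X=d@[np.cos(v[2]),np.sin(v[2])]; print("X range",X.min(),X.max(),np.median(q[:,2]))
re=A[(np.abs(A[:,2]-8)<4)&(np.hypot(A[:,0]-463,A[:,1]+283)<90)&(~m.ravel()[(p["range_z"]>0).ravel()])]
print("rest",cv2.minAreaRect(re[:,:2].astype(np.float32)))
print(robot.sense()["time_s"])
o=cv2.resize(p["img"][150:360,180:480],None,fx=2.6,fy=2.6,interpolation=cv2.INTER_CUBIC); cv2.imwrite("pics/t3.png",o[:,:,::-1])
E
```

```text
[609.3  -8.8  24.5] [68.78043206 70.34685954 71.82043437] 65
[ 369.37809946 -256.85506926   37.60143219]
[ 463.83996306 -283.75532567   33.23078798]
[ 468.41076288 -283.63558504    2.28917439]
axis [ 3.72162536e+02 -2.55422987e+02 -2.99847589e-01  8.24350527e+00
  1.67534725e-01] grip [ 462.92378001 -283.48357384] halfw@95 24.1593041540732 119 1.3777291972311456
X range -10.097866770198586 211.0134870809499 43.40369090773638
rest ((469.8931884765625, -280.3701477050781), (101.034423828125, 151.99034118652344), 71.52385711669922)
19.7667
```

View pics/t3.png

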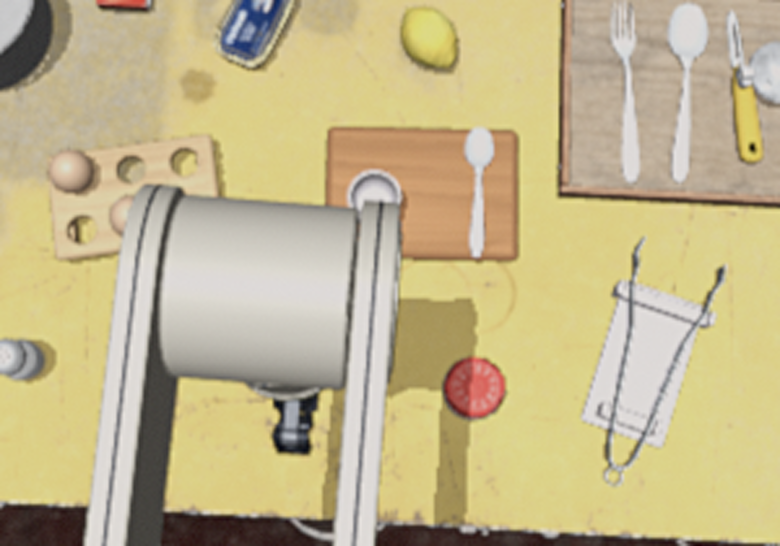

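The cup stands in the recess (rim at about (375,190) in the crop, height 70). The tongs lie clear at lower right with yaw about -0.30. Next: grip and lift the tongs.

```bash
python3 - <<'E'
from h import *
yaw=-.30; x,y=463,-282.8
robot.reach([x,y,140],down(yaw)); c=servo([x,y,70],200,2); s=robot.sense(); print(s["tool_pos"],s["joints"])
robot.line_to([c[0],c[1],c[2]-40],velocity=80); robot.pause(.1); print(robot.sense()["tool_pos"])
for o in(.62,.58,.55,.53):
    robot.set_gripper(o); s=robot.sense(); print(o,s["opening"],s["gripper_force"],np.round(s["wrist_force"],1))
robot.line_to([c[0],c[1],60],velocity=60); s=robot.sense(); print(s["opening"],s["gripper_force"],np.round(s["wrist_force"],1),np.round(s["ft_torque"],2),s["time_s"])
E
```

```text
[ 461.78301848 -282.46511109   68.3560711 ] [-6.43702244e-01  1.32642828e-01  1.82290151e+00  1.88094400e-05
  1.18531397e+00  1.22719614e+00]
[ 463.19857256 -282.86602999   29.9724648 ]
0.62 0.6177584457659369 0.0 [-0.  -0.2  0. ]
0.58 0.5812970263426498 4.201742034056224 [-1.1  0.3  3.5]
0.55 0.5484682317840792 5.940093956887722 [-0.9  0.9  5.7]
0.53 0.5316208164453158 6.955425617052242 [-0.9  1.4  7.1]
0.5309871541228842 4.339902887586504 [-0.8 -0.  -0.4] [ 0.01  0.04 -0.02] 24.4833
```

```bash
python3 - <<'E'
from h import *
s=robot.sense(); c=s["tool_pos"]; robot.line_to([c[0],c[1],150],velocity=150); robot.pause(.2); s=robot.sense(); print(s["tool_pos"],R.from_rotvec(s["tcp_rot"]).as_matrix().round(3).tolist())
T=np.array(s["tool_pos"]); Rm=R.from_rotvec(s["tcp_rot"]).as_matrix()
out=[]
for cam in("top","scene"):
    p=robot.capture(cam); 
    for d in robot.outline_of(p,"tongs")[:1]:
        q=(cloud(p,d["mask"])-T)@Rm; q=q[np.abs(q[:,2])<30]; np.save(cam+"_q.npy",q)
        print(cam,d["score"],len(q),"toolframe range",q.min(0),q.max(0))
        for a in range(20,120,12):
            k=q[(q[:,0]>=a)&(q[:,0]<a+12)]
            for sg in(1,-1):
                kk=k[k[:,1]*sg>0]
                if len(kk): print(a,sg,kk.mean(0).round(1),len(kk))
    i=p["img"]; uv=[]
    M=cv2.Rodrigues(np.array(p["rvec"],float))[0]
    tip=T+Rm@[105,0,-5]; P=M@tip+np.ravel(p["tvec"]); u,v=int(P[0]/P[2]*p["fx"]+p["cx"]),int(P[1]/P[2]*p["fy"]+p["cy"]); print(u,v)
    u=min(max(u,70),570);v=min(max(v,70),410); out.append(cv2.resize(i[v-70:v+70,u-70:u+70],(390,390),interpolation=cv2.INTER_CUBIC))
cv2.imwrite("pics/tips.png",np.hstack(out)[:,:,::-1])
E
```

```text
[ 462.06418985 -282.04612012  148.4334843 ] [[0.955, -0.296, -0.002], [-0.295, -0.955, 0.002], [-0.002, -0.001, -1.0]]
top 0.72 28 toolframe range [-57.18382102 -37.8444739  -15.64352313] [99.53036781 20.20548135 -0.57561937]
32 -1 [ 40.1 -24.9  -9.1] 4
80 -1 [ 89.  -34.1 -10. ] 6
92 -1 [ 96.4 -36.3  -9.2] 7
452 243Traceback (most recent call last):
  File "<stdin>", line 9, in <module>
    return umr_minimum(a, axis, None, out, keepdims, initial, where)
ValueError: zero-size array to reduction operation minimum which has no identity
```

```bash
python3 - <<'E'
from h import *
s=robot.sense();T=np.array(s["tool_pos"]); Rm=R.from_rotvec(s["tcp_rot"]).as_matrix(); out=[]
for cam in("top","scene"):
    p=robot.capture(cam); M=cv2.Rodrigues(np.array(p["rvec"],float))[0]
    def px(t):
        P=M@(T+Rm@np.array(t,float))+np.ravel(p["tvec"]); return P[0]/P[2]*p["fx"]+p["cx"],P[1]/P[2]*p["fy"]+p["cy"]
    u,v=map(int,px([60,0,-5])); h=65; u=min(max(u,h),639-h);v=min(max(v,h),479-h)
    o=cv2.resize(p["img"][v-h:v+h,u-h:u+h],(390,390),interpolation=cv2.INTER_CUBIC)
    for t in([105,36,-5],[105,-36,-5],[0,0,-5]):
        a,b=px(t); cv2.circle(o,(int((a-u+h)*3),int((b-v+h)*3)),3,(255,0,0),-1)
    out.append(o)
cv2.imwrite("pics/tips.png",np.hstack(out)[:,:,::-1])
E
```

```text
(no output)
```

View pics/tips.png

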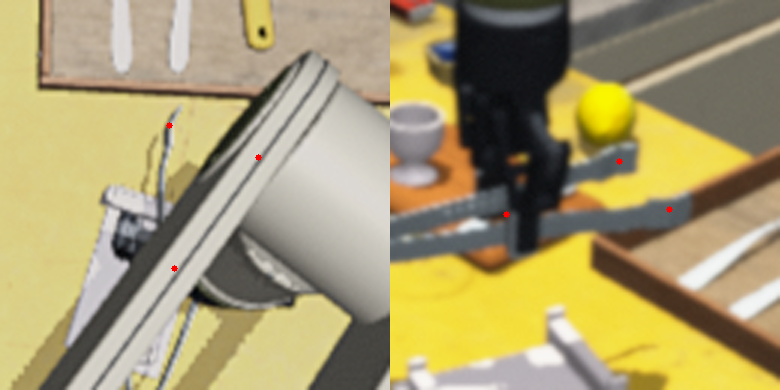

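The predicted tip points (red) fall on the cupped tips in both views, so the tongs sit straight and level in the hand. Moving to the egg.

```bash
python3 - <<'E'
from h import *
from scipy.optimize import least_squares
a=np.load("avg.npz"); pa={k:a[k] for k in a.files}; A=cloud(pa,np.ones((480,640),bool))
q=A[(np.hypot(A[:,0]-579,A[:,1]-228)<24)&(A[:,2]>56)&(A[:,2]<90)]
r=least_squares(lambda v:(np.sqrt(((q[:,:2]-v[:2])**2).sum(1)/22**2+((q[:,2]-v[2])/26)**2)-1)*22,[579,228,57],loss='soft_l1'); e=r.x; print("egg",e,len(q))
assert np.hypot(e[0]-579,e[1]-228)<4 and abs(e[2]-57)<4
e[1]+=.8; yaw=.19; d=np.array([np.cos(yaw),np.sin(yaw)]); g=e[:2]-105*d
robot.reach([*g,150],down(yaw)); c=servo([*g,115],150,3); s=robot.sense(); print(g,s["tool_pos"],s["opening"],s["gripper_force"],s["time_s"])
np.save("c.npy",c)
p=robot.capture("scene"); T=np.array(s["tool_pos"]); Rm=R.from_rotvec(s["tcp_rot"]).as_matrix(); M=cv2.Rodrigues(np.array(p["rvec"],float))[0]
P=M@(T+Rm@[80,0,0.])+np.ravel(p["tvec"]); u,v=int(P[0]/P[2]*p["fx"]+p["cx"]),int(P[1]/P[2]*p["fy"]+p["cy"]); u=max(u,65)
o=cv2.resize(p["img"][v-65:v+65,u-65:u+65],(520,520),interpolation=cv2.INTER_CUBIC)
cv2.imwrite("pics/hover.png",o[:,:,::-1])
E
```

```text
egg [579.5553094  229.2417048   55.84885755] 229
[476.44486471 210.21152083] [476.2608969  210.11679456 114.57628174] 0.5346202108068954 4.340244376799092 28.7083
```

View pics/hover.png

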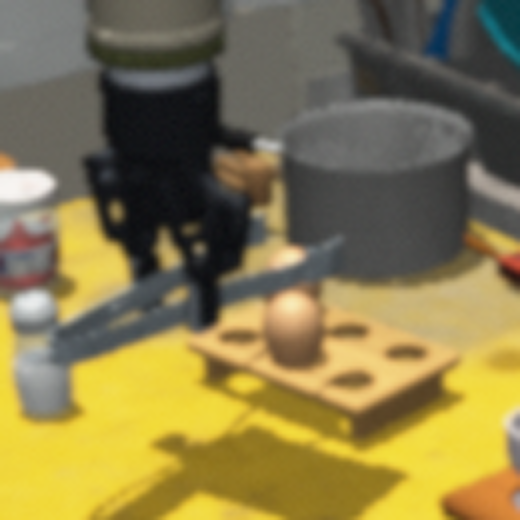

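The tongs hover level above the egg at (293,328). The near tip at about (325,258) will drop past the egg's near side, and the rack is clear. Descending and closing in steps.

```bash
python3 - <<'E'
from h import *
c=np.load("c.npy"); 
for z in(90,75,62,54):
    robot.line_to([c[0],c[1],c[2]-115+z],velocity=80); s=robot.sense(); f=np.array(s["wrist_force"]); print(z,np.round(s["tool_pos"],1),f.round(1))
    if f[2]>5: raise SystemExit("contact")
for o in(.47,.42,.39,.37,.35,.33,.31):
    robot.set_gripper(o); s=robot.sense(); print(o,round(s["opening"],3),round(s["gripper_force"],1),np.round(s["wrist_force"],1),s["time_s"])
    if s["gripper_force"]>30: break
E
```

```text
90 [475.6 209.9  88.9] [0.4 1.3 0.1]
75 [475.8 210.   74.1] [-0.5 -0.4 -0.9]
62 [475.7 210.   61.1] [-1.   0.  -1.1]
54 [475.9 210.1  53.3] [ 0.7 -0.8 -1.2]
0.47 0.473 5.7 [ 0.8  0.3 -1.6] 30.3333
0.42 0.422 6.9 [-0.2 -0.5 -1.1] 30.5583
0.39 0.391 7.7 [ 0.2 -0.5 -0.9] 30.775
0.37 0.369 8.7 [-0.3 -0.8 -0.5] 30.9917
0.35 0.355 13.0 [-0.1 -0.9 -0.9] 31.2083
0.33 0.345 48.6 [-0.1 -0.3  0. ] 31.425
```

```bash
python3 - <<'E'
from h import *
s=robot.sense(); x,y,z=s["tool_pos"]; 
robot.line_to([x,y,z+40],velocity=50); robot.pause(.1); s=robot.sense(); print(s["opening"],s["gripper_force"],np.round(s["wrist_force"],1),s["tool_pos"])
robot.line_to([x,y,z+105],velocity=100); robot.pause(.2); s=robot.sense(); print(s["opening"],s["gripper_force"],np.round(s["wrist_force"],1),s["tool_pos"],s["time_s"])
out=[]
for cam in("top","scene"):
    p=robot.capture(cam)
    for d in robot.pinpoint(p,"egg_center")[:2]: print(cam,w(p,d["point"])[0],d["score"])
    T=np.array(s["tool_pos"]); Rm=R.from_rotvec(s["tcp_rot"]).as_matrix(); M=cv2.Rodrigues(np.array(p["rvec"],float))[0]
    P=M@(T+Rm@[90,0,0.])+np.ravel(p["tvec"]); u,v=int(P[0]/P[2]*p["fx"]+p["cx"]),int(P[1]/P[2]*p["fy"]+p["cy"]); u=max(u,50)
    out.append(cv2.resize(p["img"][v-50:v+50,u-50:u+50],(390,390),interpolation=cv2.INTER_CUBIC))
cv2.imwrite("pics/lift.png",np.hstack(out)[:,:,::-1])
E
```

```text
0.3399579657679764 48.555899262428284 [-0.7  0.3 -2.5] [476.04697054 210.07402331  93.48283337]
0.33741358769809254 48.563268184661865 [ 0.  -0.7 -1.6] [475.86677746 209.97617104 158.03372378] 33.475
top [608.55015138  -4.78069465  75.00837334] 0.65
top [578.34419575 228.31220164 160.0897576 ] 0.52
scene [577.62959527 229.6617882  159.00005837] 0.5
```

View pics/lift.png

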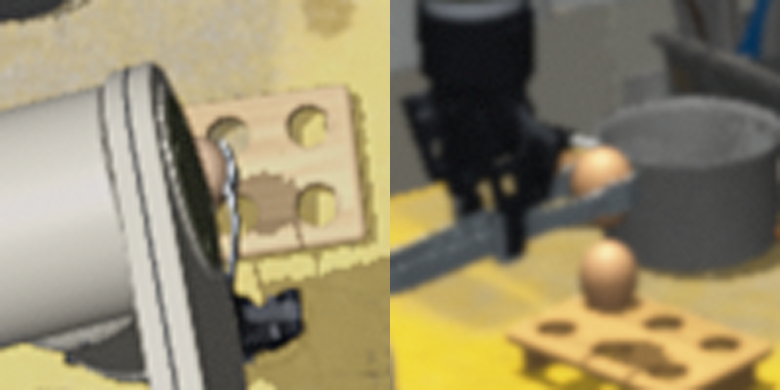

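The egg (at about (600,180) in the right crop) is in the tongs, upright and clear of the rack. Carrying it to the cup.

```bash
python3 - <<'E'
from h import *
g=[504.5,-8.4,155]
try: robot.line_to(g,frame=down(0),velocity=110)
except Exception as e: print(repr(e)); robot.reach(g,down(0))
servo(g,60,3); robot.pause(.3); s=robot.sense(); print(s["opening"],s["gripper_force"],np.round(s["wrist_force"],1),s["tool_pos"],s["tcp_rot"],s["time_s"])
out=[]
for cam in("top","scene"):
    p=robot.capture(cam)
    for t in("egg_center","cup_rim"):
        for d in robot.pinpoint(p,t)[:3]: print(cam,t,w(p,d["point"])[0].round(1),d["score"])
    T=np.array(s["tool_pos"]); Rm=R.from_rotvec(s["tcp_rot"]).as_matrix(); M=cv2.Rodrigues(np.array(p["rvec"],float))[0]
    P=M@(T+Rm@[90,0,40.])+np.ravel(p["tvec"]); u,v=int(P[0]/P[2]*p["fx"]+p["cx"]),int(P[1]/P[2]*p["fy"]+p["cy"])
    out.append(cv2.resize(p["img"][v-50:v+50,u-50:u+50],(390,390),interpolation=cv2.INTER_CUBIC))
cv2.imwrite("pics/final.png",np.hstack(out)[:,:,::-1])
E
```

```text
0.343013914180719 48.59454095363617 [-0.2  0.5 -1.1] [504.4997859   -8.36707473 154.97923774] [-3.14158777e+00 -6.80771560e-05  6.63791199e-06] 37.175
scene egg_center [613.2  -7.8 154.5] 0.76
scene cup_rim [609.5  -2.2  66.6] 0.56
```

View pics/final.png

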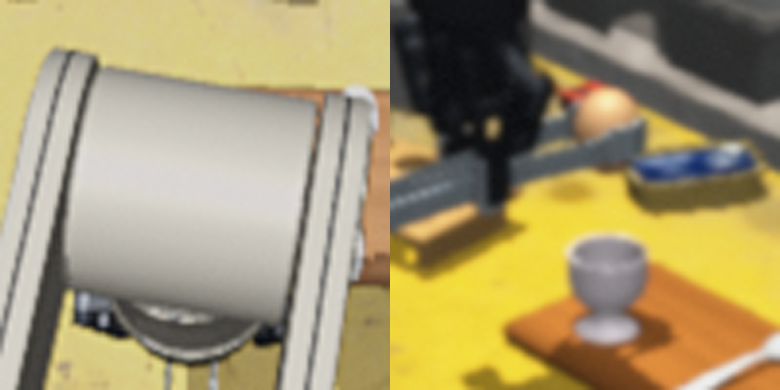

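The scene view shows the egg upright in the tongs at (605,112), straight above the cup at (607,250). It measures about 88 mm above the rim and within 7 mm of the cup's axis, so I'm handing it in.

```bash
python3 -c "
from bench import robot
print(robot.job_done())"
```

```text
the job is handed in; nothing more can be done
None
```

The job is handed in (no verdict came back): the cup stands in the board's recess, and the egg is held upright in the tongs, about 88 mm above its rim and within about 7 mm of its axis.

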